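# Push the cutting board home on its pins

### The arm

A 6-joint arm with a two-finger parallel gripper is mounted at the origin on the work surface. World frame = base frame: x ahead of the robot, y to its left, z up, the work surface at z = 0. Lengths are in m, angles in degrees, forces in N, time in s.
With the tool pointing down it reaches from about 0.25 to 0.725 m from the base axis. Payload 9.7 kg.
Tool frame: the origin (TCP) lies midway between the tips of the shut fingers; the grasp point (between the pads) lies 19 mm behind it; z points along the fingers, y is the line along which they close (so a half turn about z gives the same grasp; the last joint's range is limited). The gripper opens to 85 mm and grips with 20 to 120 N. Pads are 22 mm wide; open, the fingers measure 114 mm over their backs; the gripper's body (76 mm by 85 mm) begins 54 mm behind the grasp point. The pads swing forward as they close: fully open they stand 13 mm farther back than shut.
Start: joints at [-66.177, 4.979, 10.078, 95.1, 0, 90], TCP at [0.222, -0.503, 0.231] pointing down, gripper open.
Joint ranges: [-179.16, 179.16], [-48.56, 103.87], [-65.8, 70.77], [-126.05, 130.52], [-82.76, 87.17], [-180, 180]. Speed limits (degrees/s): [127.2, 127.2, 147.25, 180, 180, 180].

### API

Orientations are given as [roll, pitch, yaw] about the fixed x, y, z axes, in that order (R = Rz(yaw) Ry(pitch) Rx(roll)).
In Python, from workcell import bot gives the robot as it stands.
- The arm moves only by the shell command python3 -m crank 'ROWS' [FORCE]. ROWS is JSON, a list of rows, each an object with "gripper": the finger opening in mm, from 0 to 85.4; "travel": the shift along the tool's x, y, z in mm, a list of three; "twist": the turn, a rotation vector about the tool's x, y, z in rad, a list of three. In form: [{"gripper": gripper, "travel": [tx, ty, tz], "twist": [rx, ry, rz]}, ...]. A call has 1 to 12 rows; each row shifts and turns the commanded pose from where the row before left it, along the tool's axes as they then stand; what a row does not reach is not made up. A row lasts 1/8 s, in which the tool goes at most 62.5 mm and 10.7 degrees, less where a joint would pass 70% of its speed; a pose out of reach is approached as far as the arm can. A call is refused whole if a number of a shift passes 62.5 or a number of a turn 0.188, either way. A call with a gripper value outside its range is refused whole. The fingers move at their own pace and stop on an object; FORCE is the grip in N (left out, the last holds). Time passes only in rows, so rows that do not move let the fingers close. It gives the time, the measured TCP pose, the force, the opening and the grip force at its end, in the units of the state.
- bot.get_obs(): the state, without advancing time (a new reading comes with each control period).
- bot.camera(name): name is "side" or "top" or "wrist"; returns the picture (400x640x3 uint8, red, green, blue); there is no depth.
- bot.calibration(name): a dict with "vfov" (degrees; the focal length in pixels is half the picture's height over the tangent of half this angle, whatever the lens; pixels are square), "cx", "cy" (the principal point, pixels), "k1" (the pictures are not rectified: a ray, as slopes to the right and down, at radius r is drawn at 1 + k1 r^2 times it, then the intrinsics apply), "camera_from_world" (4x4, takes a point from world to camera coordinates). Camera axes: x right, y down, z forward; pixel columns grow to the right and rows downward; lengths in m; the calibration is good to about 2 mm. A picture is of the moment at which its call begins: read the wrist's pose just before it. calibration takes no time and is no camera call; for the wrist camera it gives the pose at the moment of the call.
- bot.job_done(): hands the job in; it is judged then, once.
The state is a dict: "time": time; "q": joint angles; "qd": joint speeds; "joint_efforts": joint torques, N m; "ee_pos": TCP position; "tcp_rot": TCP orientation; "wrist_force": force on the tool from outside, world axes, zero at the start; "torque": the same for the moment, N m; "opening": finger opening in m; "grasp_force": force on a finger pad.
Only numpy, scipy, OpenCV 4.12 (cv2) and the standard library are available. Lean on these libraries where they do the work, as an engineer would, in place of code of your own. Each camera call takes 0.05 s, during which the arm holds its last target. There are 200 camera calls.

### The job

The green cutting board has been put back crooked on its low steel stand and is riding on the stand's two locating pins. Without picking it up, push it across the stand with the fingertips, gently, until both of its round holes have dropped over the pins and it lies flat on the deck, then leave it. Do not disturb the other things on the counter.

Things in the scene. Friction and masses are not known exactly. Their poses are not given: they have to be found in the camera images.
- station: Fixed stand: flat steel deck 260 (x) by 380 mm (y), no rim, top 30 mm above the counter, turned up to 0.2 rad. Origin on the counter under its middle; x away from the robot, y left, z up. Two brass pins, 12 mm across, 9 mm high, tops bevelled, stand 45 mm behind (+x) the middle, 70 mm to either side, hidden under the board. Seated, the board is centred with 40 mm of bare deck all round.
- pin_left (a point): Foot of the left (+y) pin, at deck level (pin axis); the pin top is 9 mm above it. Axes as the stand's.
- pin_right (a point): Foot of the right (-y) pin, at deck level (pin axis); the pin top is 9 mm above it. Axes as the stand's.
- board: Loose green board, 180 (x) by 300 (y) by 12 mm, 0.5-0.8 kg. Origin mid-underside; x away from robot, y left. Two 17 mm through holes 45 mm behind (+x) the middle, 70 mm either side; its hand slot near the front takes no pin. Starts on top of both pins, front edge on the deck, back edge raised 9-15 mm, 30-55 mm left or right of its place, up to 16 mm too near or far, turned up to 0.14 rad.
- hole_left (a point): Centre of the board's left (+y) round hole, on its underside. Belongs on pin_left. Axes as the board's.
- hole_right (a point): Centre of the board's right (-y) round hole, on its underside. Belongs on pin_right. Axes as the board's.
- measuring_cup: Bystander: clear plastic mug, 76 mm across, 85 mm tall, on the counter to the right of the stand. Origin under its middle.
- scrub_brush: Bystander: blue hand scrubbing brush, 150 x 50 mm, 75 mm tall over its handle, on the counter to the right of the stand. Origin under its middle.
- toy_gear: Bystander: orange toy gear wheel, 65 mm across, 16 mm high, lying on the counter behind the stand. Origin under its middle.
- toy_wheel: Bystander: black toy wheel with a yellow hub, 54 mm across, 18 mm high, lying on the counter near a front corner of the stand. Origin under its middle.
- toy_link: Bystander: yellow toy block with holes, 60 x 30 x 28 mm, near a front corner of the stand. Origin under its middle.
- toy_cup: Bystander: red toy beaker, 48 mm across, 50 mm tall, standing on the counter to the left of the stand. Origin under its middle.

How it is judged (in metres and radians):
At the end, for the whole second after the job is handed in: Each round hole of the board is over its own pin (axes within 4 mm) with its underside within 1.8 mm of the deck, the board lies flat (tilt under 0.012 rad) and at rest, and none of the six bystanders has been moved by 20 mm or more (horizontal distance between hole_left and pin_left below 0.004 m and horizontal distance between hole_right and pin_right below 0.004 m and z of each of hole_left, hole_right in the frame of station below 0.0318 m and angle between board's own z axis and vertical below 0.012 rad and linear speed of board below 0.01 m/s and angular speed of board below 0.05 rad/s and distance of each of toy_gear, measuring_cup, scrub_brush, toy_wheel, toy_link, toy_cup from where it was at the start of the episode below 0.02 m); the robot touches nothing.
It fails at once if the board is lifted: its middle rises more than 20 mm off the deck or it tilts more than 0.15 rad (z of board in the frame of station above 0.05 m or angle between board's own z axis and vertical above 0.15 rad).
It fails at once if the board is knocked along (faster than 0.6 m/s) or shoved with more than 60 N (linear speed of board above 0.6 m/s or contact force between the fingers and board above 60 N).
It fails at once if a bystander is moved by more than 20 mm or knocked over (distance of any of toy_gear, measuring_cup, scrub_brush, toy_wheel, toy_link, toy_cup from where it was at the start of the episode above 0.02 m or angle between any of toy_gear, measuring_cup, scrub_brush, toy_wheel, toy_link, toy_cup's own z axis and vertical above 0.4 rad).
It also fails if it takes over 72 s, if anything falls off the work surface, if the arm or the gripper's body presses on something with over 40 N, if the wrist force passes 120 N, or if a joint passes its speed limit or range.

## Working session

There is one attempt and no reset: what is moved stays moved. The work goes in short steps, Python scripts to look and compute and a shell command to move; the robot and the scene stay as the last step left them, time stands still between calls to the robot, and variables do not carry over. Pictures are saved under pics/ and viewed, at most 10 in all, crops included, and the job is handed in when it is done.

```bash
mkdir -p pics; ls
python3 - <<'E'
from workcell import bot
import cv2
for n in ("top","side"):
    cv2.imwrite(f"pics/{n}0.png",bot.camera(n)[:,:,::-1])
    c=bot.calibration(n);print(n,c)
o=bot.get_obs();print(o)
E
```

```text
pics
top {'vfov': 54.20586343374148, 'cx': 313.7430897806631, 'cy': 200.81610406925293, 'k1': 0.030475336637667317, 'camera_from_world': array([[-0.00316363, -0.99987027,  0.01579355,  0.00831095],
       [-0.99500986,  0.00157242, -0.09976423,  0.51114175],
       [ 0.09972645, -0.01603035, -0.99488575,  0.96665838],
       [ 0.        ,  0.        ,  0.        ,  1.        ]])}
side {'vfov': 53.172036903527804, 'cx': 323.2129130219205, 'cy': 196.45561102821122, 'k1': 0.009415330653679947, 'camera_from_world': array([[ 0.99436136, -0.10603401, -0.0015076 , -0.54185914],
       [-0.07773497, -0.71916246, -0.69048   ,  0.07492353],
       [ 0.07213015,  0.68670382, -0.72334992,  1.09511186],
       [ 0.        ,  0.        ,  0.        ,  1.        ]])}
{'time': 0.1, 'q': array([-6.61752654e+01,  5.00717293e+00,  1.00400620e+01,  9.50979026e+01,
        2.12717070e-03,  9.00005890e+01]), 'qd': array([ 0.15823779, -0.08757928, -0.01056375,  0.07541272, -0.03330188,
        0.07650681]), 'joint_efforts': array([ 7.88835478e-04, -5.21562016e+01,  4.65653729e+01,  1.59567478e-02,
        5.02622379e-05,  1.28477700e-05]), 'ee_pos': array([ 0.22210095, -0.50295588,  0.23067096]), 'tcp_rot': array([-1.79934986e+02, -2.12650102e-03,  2.38241432e+01]), 'wrist_force': array([-0.06271151, -0.43476009, -0.11651278]), 'torque': array([-0.02878215, -0.02678945,  0.00467295]), 'grasp_force': 0.0, 'opening': 0.08516018019160784}
```

View pics/top0.png

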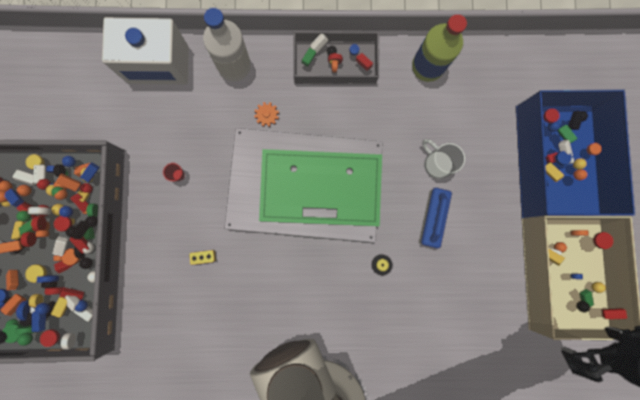

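View pics/side0.png

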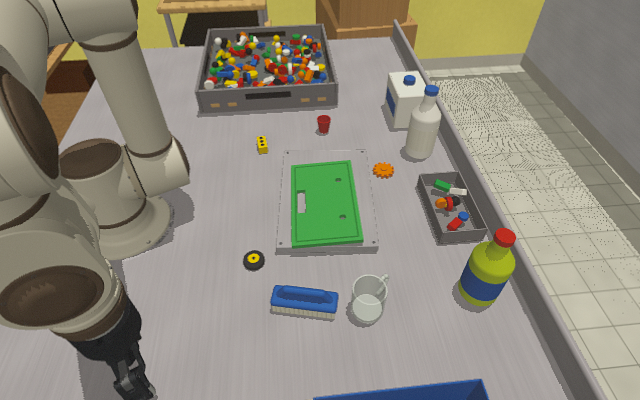

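The top view shows the deck with corners near (237,130), (382,142), (375,241) and (227,230). The board is shifted right, towards -y, with corners near (262,150), (382,153), (380,226) and (260,221). The side view agrees. I'll enlarge both for the corners.

Run:
```python
import cv2,numpy as np
t=cv2.imread('pics/top0.png');s=cv2.imread('pics/side0.png')
a=cv2.resize(t[120:250,215:395],None,fx=4,fy=4,interpolation=cv2.INTER_CUBIC)
b=cv2.resize(s[140:260,265:385],None,fx=5,fy=5,interpolation=cv2.INTER_CUBIC)
cv2.imwrite('pics/topc.png',a);cv2.imwrite('pics/sidec.png',b)
for im,n in((t,'top'),(s,'side')):
    h=cv2.cvtColor(im,cv2.COLOR_BGR2HSV);m=cv2.inRange(h,(45,100,60),(75,255,255))
    n_,l,st,c=cv2.connectedComponentsWithStats(m);k=1+np.argmax(st[1:,4]);m=(l==k).astype('uint8')
    cs,_=cv2.findContours(m,cv2.RETR_CCOMP,cv2.CHAIN_APPROX_NONE)
    cs=sorted(cs,key=cv2.contourArea);hu=cv2.convexHull(cs[-1])
    print(n,cv2.approxPolyDP(hu,4,True).reshape(-1,2).tolist())
    for q in cs[:-1]:
        if len(q)>6: print(q.reshape(-1,2).min(0),q.reshape(-1,2).max(0),q.reshape(-1,2).mean(0))
```

```text
top [[7, 322], [30, 328], [28, 342], [7, 341]]
side [[349, 160], [362, 241], [292, 247], [291, 166]]
[335 179] [340 182] [337.5 180.9]
[339 216] [345 220] [342.         217.91666667]
[296 191] [306 213] [300.94827586 202.43103448]
```

View pics/topc.png

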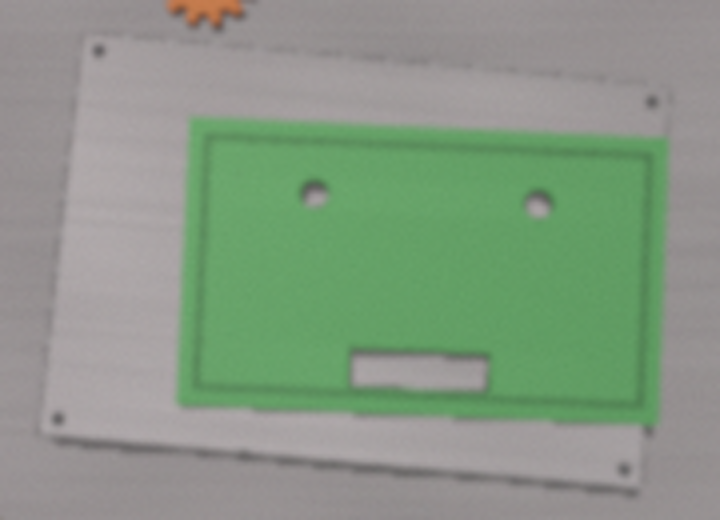

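View pics/sidec.png

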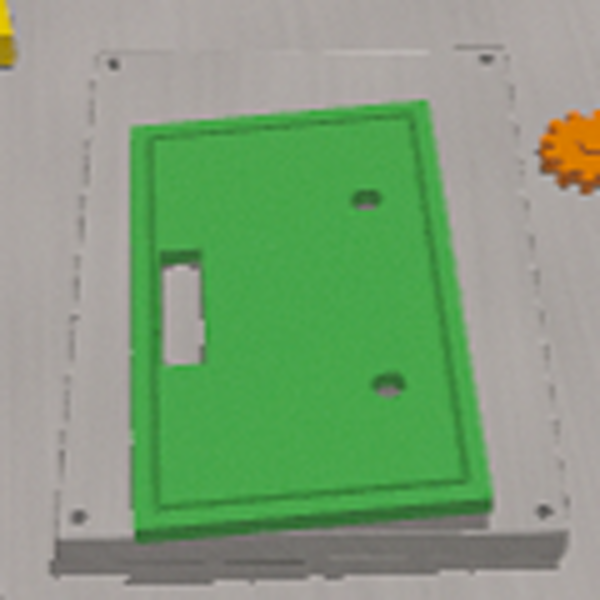

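```bash
cat > h.py <<'E'
import numpy as np, cv2
from scipy.optimize import least_squares
from scipy.spatial.transform import Rotation as R
from workcell import bot
def proj(c,P):
    P=np.atleast_2d(P);T=c['camera_from_world'];q=P@T[:3,:3].T+T[:3,3]
    u=q[:,:2]/q[:,2:];u=u*(1+c['k1']*(u**2).sum(1,keepdims=True))
    return u*200/np.tan(np.radians(c['vfov']/2))+[c['cx'],c['cy']]
def back(c,px,z):
    f=lambda p:proj(c,[p[0],p[1],z])[0]-px
    return least_squares(f,[.45,0]).x
BC=np.array([[.09,.15,.012],[.09,-.15,.012],[-.09,-.15,.012],[-.09,.15,.012],[.045,.07,.012],[.045,-.07,.012]])
DC=np.array([[.13,.19,.03],[.13,-.19,.03],[-.13,-.19,.03],[-.13,.19,.03]])
def st(p,P): # station->world
    c,s=np.cos(p[2]),np.sin(p[2]);return P@np.array([[c,s,0],[-s,c,0],[0,0,1]])+[p[0],p[1],0]
def bd(p,P): return R.from_euler('ZYX',p[3:]).apply(P)+p[:3]
E
python3 - <<'E'
from h import *
cr=lambda a,s,o:(np.array(a)+.5)/s-.5+o
ct,cs=bot.calibration('top'),bot.calibration('side')
tD=cr([(85,38),(668,92),(639,486),(43,432)],4,[215,120]);sD=cr([(505,47),(568,532),(57,540),(98,53)],5,[265,140])
tB=cr([(192,120),(667,140),(656,424),(179,405),(314,192),(538,203)],4,[215,120])
sB=cr([(428,101),(491,500),(137,528),(133,127),(366,198),(389,382)],5,[265,140])
f=lambda p:np.r_[proj(ct,st(p,DC))-tD,proj(cs,st(p,DC))-sD].ravel()
S=least_squares(f,[.45,0,0]);print('station',S.x.round(4));print(S.fun.reshape(-1,2).round(1).tolist())
f=lambda p:np.r_[proj(ct,bd(p,BC))-tB,proj(cs,bd(p,BC))-sB].ravel()
B=least_squares(f,[.45,0,.035,0,0,0]);print('board',B.x.round(4));print(B.fun.reshape(-1,2).round(1).tolist())
inv=lambda P:(P-[S.x[0],S.x[1],0])@R.from_euler('z',S.x[2]).as_matrix()
print('board in stn',inv(bd(B.x,np.vstack([[[0,0,0]],BC-[0,0,.012]]))).round(4).tolist())
print('board corners world',bd(B.x,BC[:4]).round(3).tolist());print('deck corners',st(S.x,DC).round(3).tolist())
np.save('S.npy',S.x)
for n,p,z in(('mug',(440,163),.0),('brush',(436,217),.04),('wheel',(382,265),.018),('link',(202,257),.028),('beaker',(174,173),.05),('gear',(266,114),.016)):
    print(n,back(ct,np.array(p),z).round(3))
print('slot L/R',[back(ct,cr(p,4,[215,120]),.044).round(4).tolist() for p in((350,350),(490,355),(487,393),(350,388))])
E
```

```text
station [ 0.554   0.0305 -0.0918]
[[-0.7, -2.1], [1.1, -2.1], [1.0, 0.7], [-1.5, 0.7], [-0.4, 0.2], [0.1, 0.3], [-1.3, -0.0], [-1.1, -0.1]]
board [ 0.5446 -0.0092  0.0356 -0.0441 -0.056  -0.0047]
[[-0.8, -1.3], [0.4, -1.1], [0.6, -0.1], [-1.0, -0.4], [-0.1, 0.1], [-0.0, -0.3], [-0.2, 0.2], [0.3, -0.1], [-1.3, 0.4], [-1.1, 0.1], [-0.5, 0.5], [-0.4, 0.6]]
board in stn [[-0.0058, -0.0404, 0.0356], [0.0769, 0.1137, 0.0399], [0.0911, -0.1859, 0.0414], [-0.0884, -0.1945, 0.0313], [-0.1026, 0.1052, 0.0299], [0.0358, 0.0317, 0.0378], [0.0424, -0.1082, 0.0385]]
board corners world [[0.64, 0.137, 0.052], [0.627, -0.163, 0.053], [0.447, -0.155, 0.043], [0.461, 0.145, 0.042]]
deck corners [[0.701, 0.208, 0.03], [0.666, -0.171, 0.03], [0.407, -0.147, 0.03], [0.442, 0.232, 0.03]]
mug [ 0.613 -0.326]
brush [ 0.469 -0.298]
wheel [ 0.349 -0.164]
link [0.371 0.284]
beaker [0.578 0.352]
gear [0.74  0.131]
slot L/R [[0.4936, 0.0363], [0.4903, -0.0507], [0.4667, -0.0487], [0.47, 0.0363]]
```

Both fits are consistent: relative to its place the board is about 38 mm right, 6 mm near, and turned +0.048 rad. I'll push the right edge with two spread fingertips lined up with the stand, which also squares it up. First I go to the right of the stand.

```bash
python3 -m crank '[{"gripper":85,"travel":[40.7,-15.3,0],"twist":[0,0,0]},{"gripper":85,"travel":[40.7,-15.3,0],"twist":[0,0,0]},{"gripper":85,"travel":[40.7,-15.3,0],"twist":[0,0,0]},{"gripper":85,"travel":[40.7,-15.3,0],"twist":[0,0,0]},{"gripper":85,"travel":[40.7,-15.3,0],"twist":[0,0,0]},{"gripper":85,"travel":[40.7,-15.3,0],"twist":[0,0,0]},{"gripper":85,"travel":[40.7,-15.3,0],"twist":[0,0,0]},{"gripper":85,"travel":[40.7,-15.3,0],"twist":[0,0,0]},{"gripper":85,"travel":[40.7,-15.3,0],"twist":[0,0,0]},{"gripper":85,"travel":[40.7,-15.3,0],"twist":[0,0,0]}]'
python3 -m crank '[{"gripper":85,"travel":[0,0,0],"twist":[0,0,-0.177]},{"gripper":85,"travel":[0,0,0],"twist":[0,0,-0.177]},{"gripper":85,"travel":[0,0,0],"twist":[0,0,-0.177]},{"gripper":85,"travel":[0,0,0],"twist":[0,0,-0.177]},{"gripper":85,"travel":[0,0,0],"twist":[0,0,-0.177]},{"gripper":85,"travel":[0,0,0],"twist":[0,0,-0.178]},{"gripper":85,"travel":[0,0,50],"twist":[0,0,0]},{"gripper":85,"travel":[0,0,50],"twist":[0,0,0]},{"gripper":85,"travel":[0,0,0],"twist":[0,0,0]}]'
python3 - <<'E'
from h import *
im=bot.camera('wrist');cv2.imwrite('pics/w1.png',im[:,:,::-1])
E
```

```text
time: 1.35
ee_pos: [0.5335, -0.1976, 0.2309]
tcp_rot: [-180.0, 0.0, 23.8]
wrist_force: [-0.2, -1.6, 0.1]
opening: 0.0853
grasp_force: 0.0
time: 2.48
ee_pos: [0.5303, -0.1979, 0.1273]
tcp_rot: [-179.6, -0.1, 84.7]
wrist_force: [-0.1, 0.2, 0.5]
opening: 0.085
grasp_force: 0.0
```

View pics/w1.png

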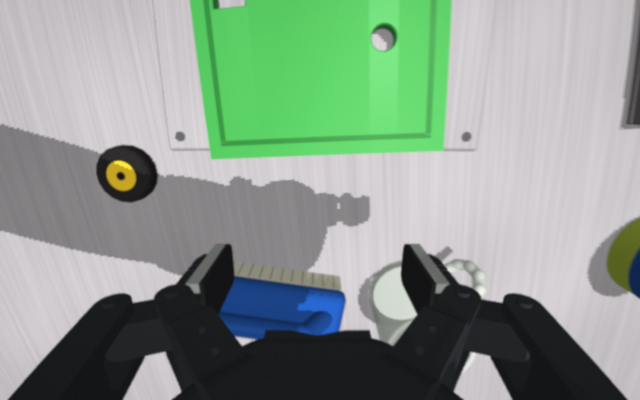

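The wrist view shows the board's right corners at (213,158) and (444,150), the deck's right corners at (172,150) and (477,149), and the right hole at (383,38). I'll check these against the estimates.

Run:
```python
from h import *
c=bot.calibration('wrist');S=np.load('S.npy')
inv=lambda P:((np.r_[P,0]-[S[0],S[1],0])@R.from_euler('z',S[2]).as_matrix())[:2]
for n,p,z in(('bFR',(212,158),.043),('bBR',(444,150),.053),('dFR',(172,150),.03),('dBR',(477,149),.03),('holeR',(383,37),.050),('brush near',(340,285),.03),('mug near rim',(400,265),.08)):
    w=back(c,np.array(p),z);print(n,w.round(4),'stn',inv(w).round(4))
print(c['camera_from_world'])
```

```text
bFR [ 0.4494 -0.1555] stn [-0.0872 -0.1948]
bBR [ 0.6316 -0.1643] stn [ 0.0951 -0.1869]
dFR [ 0.4111 -0.147 ] stn [-0.126  -0.1898]
dBR [ 0.6699 -0.1697] stn [ 0.1338 -0.1887]
holeR [ 0.5881 -0.0808] stn [ 0.0442 -0.1077]
brush near [ 0.5445 -0.2907] stn [ 0.0199 -0.3208]
mug near rim [ 0.5895 -0.244 ] stn [ 0.0606 -0.2701]
[[ 0.99578855 -0.09161714 -0.00338465 -0.54648713]
 [-0.08692236 -0.95521114  0.28287132 -0.15190692]
 [-0.02914892 -0.28138582 -0.9591519   0.24234319]
 [ 0.          0.          0.          1.        ]]
```

The wrist view agrees within 4 mm, which is a common x offset of the stand. Next I lower the fingers and push slowly towards +y.

```bash
python3 -m crank '[{"gripper":85,"travel":[0,0,40],"twist":[0,0,0]},{"gripper":85,"travel":[0,0,40],"twist":[0,0,0]},{"gripper":85,"travel":[0,0,24],"twist":[0,0,0]},{"gripper":85,"travel":[0,0,0],"twist":[0,0,0]},{"gripper":85,"travel":[5,0,0],"twist":[0,0,0]},{"gripper":85,"travel":[5,0,0],"twist":[0,0,0]},{"gripper":85,"travel":[5,0,0],"twist":[0,0,0]},{"gripper":85,"travel":[5,0,0],"twist":[0,0,0]}]'
python3 -m crank '[{"gripper":85,"travel":[3,0,0],"twist":[0,0,0]},{"gripper":85,"travel":[3,0,0],"twist":[0,0,0]},{"gripper":85,"travel":[3,0,0],"twist":[0,0,0]},{"gripper":85,"travel":[3,0,0],"twist":[0,0,0]},{"gripper":85,"travel":[3,0,0],"twist":[0,0,0]},{"gripper":85,"travel":[0,0,0],"twist":[0,0,0]}]'
python3 - <<'E'
from h import *
im=bot.camera('wrist');cv2.imwrite('pics/w2.png',im[:,:,::-1]);np.save('w2.npy',bot.calibration('wrist'),allow_pickle=True)
im=bot.camera('top');cv2.imwrite('pics/t2.png',im[:,:,::-1])
E
```

```text
time: 3.52
ee_pos: [0.5347, -0.1785, 0.0277]
tcp_rot: [180.0, 0.0, 84.7]
wrist_force: [0.2, -0.4, -0.5]
opening: 0.0849
grasp_force: 0.0
time: 4.28
ee_pos: [0.5359, -0.1637, 0.0273]
tcp_rot: [-180.0, -0.0, 84.7]
wrist_force: [-1.6, -0.1, 0.3]
opening: 0.085
grasp_force: 0.6
```

View pics/w2.png

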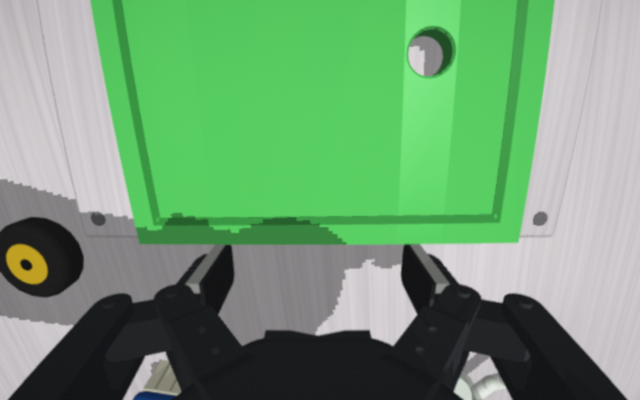

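The board's right edge is now square to the fingers, from (138,243) to (519,241), and the right hole is at (431,52). The tips are a bit high, at TCP z 0.027, so I back off, lower 6 mm and go on.

```bash
python3 -m crank '[{"gripper":85,"travel":[-5,0,0],"twist":[0,0,0]},{"gripper":85,"travel":[0,0,6],"twist":[0,0,0]},{"gripper":85,"travel":[0,0,0],"twist":[0,0,0]},{"gripper":85,"travel":[4,0,0],"twist":[0,0,0]},{"gripper":85,"travel":[3,0,0],"twist":[0,0,0]},{"gripper":85,"travel":[3,0,0],"twist":[0,0,0]},{"gripper":85,"travel":[3,0,0],"twist":[0,0,0]},{"gripper":85,"travel":[3,0,0],"twist":[0,0,0]},{"gripper":85,"travel":[3,0,0],"twist":[0,0,0]},{"gripper":85,"travel":[0,0,0],"twist":[0,0,0]}]'
cat > m.py <<'E'
# board & deck measured automatically: green outline lines in top view; hole/edges in stand frame
from h import *
import sys
def quad(im):
    h=cv2.cvtColor(im,cv2.COLOR_RGB2HSV);m=cv2.inRange(h,(45,90,50),(75,255,255));m[:,:200]=0;m[:,420:]=0;m[:110]=0
    n,l,s,_=cv2.connectedComponentsWithStats(m);return (l==1+np.argmax(s[1:,4])).astype('uint8')
def meas(name):
    im=bot.camera(name);c=bot.calibration(name);m=quad(im) if name=='top' else None
    if m is None:
        h=cv2.cvtColor(im,cv2.COLOR_RGB2HSV);m=cv2.inRange(h,(45,90,50),(75,255,255));m[:,:270]=0;m[:,400:]=0;m[:140]=0;m[265:]=0
    cs,_=cv2.findContours(m,cv2.RETR_CCOMP,cv2.CHAIN_APPROX_NONE);cs=sorted(cs,key=cv2.contourArea)
    hs=[]
    for q in cs[:-1]:
        x,y,w,hh=cv2.boundingRect(q)
        if 4<=w<14 and 3<=hh<14: # darkness-weighted centroid
            p=im[y-2:y+hh+2,x-2:x+w+2].astype(float);wt=np.abs(p-np.median(p.reshape(-1,3),0)).sum(2)
            g=np.mgrid[y-2:y+hh+2,x-2:x+w+2];hs.append([(g[1]*wt).sum()/wt.sum(),(g[0]*wt).sum()/wt.sum()])
    return c,cv2.approxPolyDP(cv2.convexHull(cs[-1]),4,True).reshape(-1,2),hs
if __name__=='__main__':
    S=np.load('S.npy')
    inv=lambda P:((np.r_[P,0]-[S[0],S[1],0])@R.from_euler('z',S[2]).as_matrix())[:2]
    for n in('top','side'):
        c,q,hs=meas(n);print(n,q.tolist());[print('hole',np.round(h,1),'stn mm',(1e3*inv(back(c,np.array(h),.047))).round(1)) for h in hs]
    o=bot.get_obs();print(o['ee_pos'].round(4),o['wrist_force'].round(1),o['time'])
E
python3 m.py
```

```text
time: 5.62
ee_pos: [0.5373, -0.1495, 0.0213]
tcp_rot: [180.0, -0.0, 84.7]
wrist_force: [-0.6, -0.4, 0.1]
opening: 0.0848
grasp_force: 0.1
top [[373, 155], [368, 223], [251, 214], [257, 146]]
hole [256.  181.9] stn mm [ -8.5 120.1]
hole [255.9 211. ] stn mm [-80.7 113.1]
hole [366.1 193.2] stn mm [ -11.9 -155.3]
hole [269.4 150.3] stn mm [74.2 95. ]
hole [257.1 161.2] stn mm [ 43.7 122.8]
hole [259.8 150.3] stn mm [ 71.8 118.9]
hole [341.6 168.9] stn mm [ 43.7 -89.6]
hole [285.6 164.5] stn mm [42.  51.2]
side [[298, 160], [308, 183], [310, 214], [304, 239], [293, 240]]
hole [305.5 223.4] stn mm [ -53.3 -126.8]
hole [347.8 223.4] stn mm [  56.  -128.6]
[ 0.5374 -0.1497  0.0214] [ 0.4 -0.4  0.4] 5.725
```

```bash
python3 -m crank '[{"gripper":85,"travel":[3,0,0],"twist":[0,0,0]},{"gripper":85,"travel":[3,0,0],"twist":[0,0,0]},{"gripper":85,"travel":[3,0,0],"twist":[0,0,0]},{"gripper":85,"travel":[3,0,0],"twist":[0,0,0]},{"gripper":85,"travel":[0,0,0],"twist":[0,0,0]},{"gripper":85,"travel":[-10,0,0],"twist":[0,0,0]},{"gripper":85,"travel":[-10,0,-40],"twist":[0,0,0]},{"gripper":85,"travel":[0,0,-50],"twist":[0,0,0]},{"gripper":85,"travel":[0,0,-50],"twist":[0,0,0]},{"gripper":85,"travel":[0,0,-40],"twist":[0,0,0]},{"gripper":85,"travel":[0,0,-40],"twist":[0,0,0]}]'
python3 -m crank '[{"gripper":85,"travel":[0,0,0],"twist":[0,0,0.187]},{"gripper":85,"travel":[0,0,0],"twist":[0,0,0.187]},{"gripper":85,"travel":[0,0,0],"twist":[0,0,0.187]},{"gripper":85,"travel":[0,0,0],"twist":[0,0,0.187]},{"gripper":85,"travel":[0,0,0],"twist":[0,0,0.187]},{"gripper":85,"travel":[0,0,0],"twist":[0,0,0.187]},{"gripper":85,"travel":[0,0,0],"twist":[0,0,0.187]},{"gripper":85,"travel":[0,0,0],"twist":[0,0,0.187]},{"gripper":85,"travel":[0,0,0],"twist":[0,0,0.075]},{"gripper":85,"travel":[0,0,0],"twist":[0,0,0]}]'
```

```text
time: 7.1
ee_pos: [0.5364, -0.1584, 0.2428]
tcp_rot: [180.0, -0.0, 84.7]
wrist_force: [-0.7, -0.6, -0.3]
opening: 0.0848
grasp_force: 0.0
time: 8.35
ee_pos: [0.5364, -0.1583, 0.2412]
tcp_rot: [-180.0, -0.0, -5.3]
wrist_force: [1.1, 0.0, -0.6]
opening: 0.0847
grasp_force: 0.0
```

```bash
python3 -m crank '[{"gripper":85,"travel":[-39.7,-46,0],"twist":[0,0,0]},{"gripper":85,"travel":[-39.7,-46,0],"twist":[0,0,0]},{"gripper":85,"travel":[-39.7,-46,0],"twist":[0,0,0]},{"gripper":85,"travel":[-39.7,-46,0],"twist":[0,0,0]},{"gripper":85,"travel":[0,0,0],"twist":[0,0,0]},{"gripper":85,"travel":[0,0,0],"twist":[0,0,0]}]'
python3 - <<'E'
from h import *
im=bot.camera('wrist');cv2.imwrite('pics/w3.png',im[:,:,::-1]);np.save('w3.npy',bot.calibration('wrist'),allow_pickle=True)
E
```

```text
time: 9.1
ee_pos: [0.3922, -0.0066, 0.2421]
tcp_rot: [-178.1, -0.0, -2.2]
wrist_force: [0.0, -0.0, -0.3]
opening: 0.085
grasp_force: 0.0
```

View pics/w3.png

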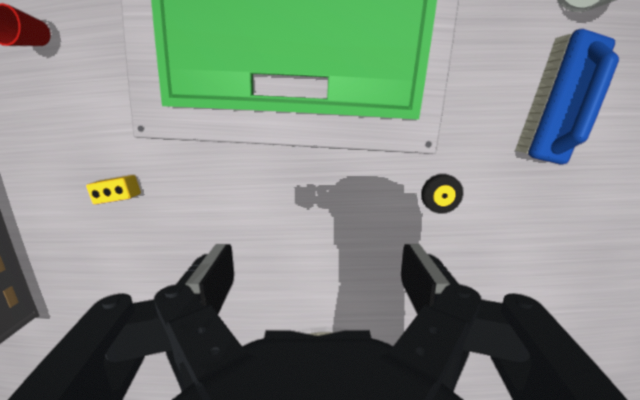

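The view shows the deck's front corners at (134,137) and (437,153) and the board's front corners at (163,105) and (418,119), but no holes. The arm fell short in y with a small roll, so I'm checking the joints.

```bash
python3 -m crank '[{"gripper":85,"travel":[0,0,0],"twist":[0,0,0]},{"gripper":85,"travel":[0,0,0],"twist":[0,0,0]}]'
python3 - <<'E'
from h import *
o=bot.get_obs();print(o['q'].round(1),o['qd'].round(1))
c=np.load('w3.npy',allow_pickle=True).item();S=np.load('S.npy')
for p,z in(((134,137),.03),((437,153),.03),((163,105),.042),((418,119),.042)): print(back(c,np.array(p),z).round(4))
E
```

```text
time: 9.4
ee_pos: [0.3921, -0.0066, 0.2416]
tcp_rot: [-178.0, 0.1, -2.3]
wrist_force: [-1.2, 0.4, 0.3]
opening: 0.0849
grasp_force: 0.0
[ -2.4 -16.1  -8.2  98.    2.  179.9] [ 0.1 -0.3 -0.2  0.1 -0.   0.2]
[0.4426 0.23  ]
[ 0.4087 -0.1469]
[0.4785 0.1778]
[ 0.4502 -0.1179]
```

The last joint is at its stop (q6 = 180), so I won't push from the front in that posture. From this view the board is within about 0.5 mm in x and 0.006 rad in yaw, with about 8 mm left in y. I go back to the right side and take out the 2 degree roll.

```bash
python3 -m crank '[{"gripper":85,"travel":[0,0,0],"twist":[-0.035,0,0]},{"gripper":85,"travel":[37.7,35,0],"twist":[0,0,0]},{"gripper":85,"travel":[37.7,35,0],"twist":[0,0,0]},{"gripper":85,"travel":[37.7,35,0],"twist":[0,0,0]},{"gripper":85,"travel":[37.7,35,0],"twist":[0,0,0]},{"gripper":85,"travel":[0,0,0],"twist":[0,0,0]}]'
python3 -m crank '[{"gripper":85,"travel":[0,0,0],"twist":[0,0,-0.187]},{"gripper":85,"travel":[0,0,0],"twist":[0,0,-0.187]},{"gripper":85,"travel":[0,0,0],"twist":[0,0,-0.187]},{"gripper":85,"travel":[0,0,0],"twist":[0,0,-0.187]},{"gripper":85,"travel":[0,0,0],"twist":[0,0,-0.187]},{"gripper":85,"travel":[0,0,0],"twist":[0,0,-0.187]},{"gripper":85,"travel":[0,0,0],"twist":[0,0,-0.187]},{"gripper":85,"travel":[0,0,0],"twist":[0,0,-0.187]},{"gripper":85,"travel":[0,0,0],"twist":[0,0,-0.022]},{"gripper":85,"travel":[0,0,0],"twist":[0,0,0]}]'
```

```text
time: 10.15
ee_pos: [0.539, -0.1596, 0.2387]
tcp_rot: [-179.8, 0.2, -2.0]
wrist_force: [0.2, 0.3, 0.2]
opening: 0.085
grasp_force: 0.0
time: 11.4
ee_pos: [0.5374, -0.1571, 0.2415]
tcp_rot: [-180.0, -0.2, 84.9]
wrist_force: [1.0, 0.8, -0.5]
opening: 0.0847
grasp_force: 0.0
```

```bash
python3 -m crank '[{"gripper":85,"travel":[0,0,50],"twist":[0,0,0]},{"gripper":85,"travel":[0,0,50],"twist":[0,0,0]},{"gripper":85,"travel":[0,0,50],"twist":[0,0,0]},{"gripper":85,"travel":[0,0,45],"twist":[0,0,0]},{"gripper":85,"travel":[0,0,25],"twist":[0,0,0]},{"gripper":85,"travel":[0,0,0],"twist":[0,0,0]},{"gripper":85,"travel":[5,0,0],"twist":[0,0,0]},{"gripper":85,"travel":[5,0,0],"twist":[0,0,0]},{"gripper":85,"travel":[4,0,0],"twist":[0,0,0]},{"gripper":85,"travel":[0,0,0],"twist":[0,0,0]}]'
python3 - <<'E'
from h import *
im=bot.camera('wrist');cv2.imwrite('pics/w4.png',im[:,:,::-1]);np.save('w4.npy',bot.calibration('wrist'),allow_pickle=True)
E
```

```text
time: 12.65
ee_pos: [0.5389, -0.1422, 0.0217]
tcp_rot: [-180.0, -0.2, 85.1]
wrist_force: [-0.3, -0.1, -0.7]
opening: 0.0849
grasp_force: 0.0
```

View pics/w4.png

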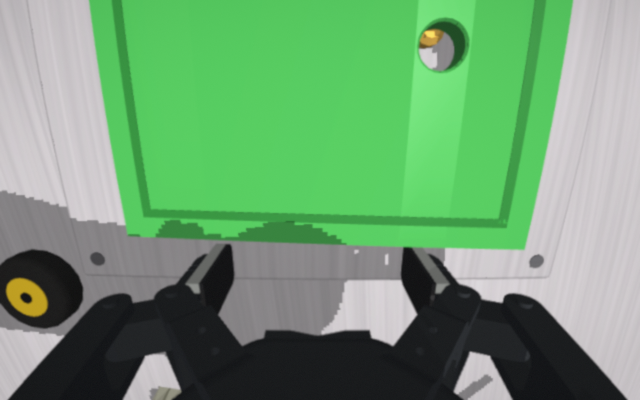

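The brass pin is visible in the upper left of the right hole, at (431,36); the hole rim is centred near (443,45). The board edge runs from (128,236) to (525,250).

Run:
```python
from h import *
c=np.load('w4.npy',allow_pickle=True).item();S=np.load('S.npy');im=cv2.imread('pics/w4.png')
inv=lambda P,S=S:((np.r_[P,0]-[S[0],S[1],0])@R.from_euler('z',S[2]).as_matrix())[:2]
h=cv2.cvtColor(im,cv2.COLOR_BGR2HSV)
b=cv2.inRange(h,(8,90,60),(32,255,255));b[:, :400]=0;b[90:]=0
ys,xs=np.nonzero(b);print('brass',len(xs),xs.min(),xs.max(),ys.min(),ys.max())
for e in([.554,.0305],[.5575,.0305]):
    s=[*e,S[2]]
    a=np.linspace(0,2*np.pi,8,endpoint=False)
    for zz,r in((.039,.0045),(.03,.006)):
        P=st(s,np.c_[.045+r*np.cos(a),-.07+r*np.sin(a),0*a+zz]);q=proj(c,P);print(e,zz,'pred pin px',q.mean(0).round(1),q.min(0).round(1),q.max(0).round(1))
for n,p,z in(('dFR',(83,274),.03),('dBR',(549,279),.03),('dotF',(97,259),.03),('dotB',(537,261),.03),('bFR',(128,236),.042),('bBR',(525,250),.051),('hole top',(443,45),.0497)):
    w=back(c,np.array(p,float),z);print(n,w.round(4),(inv(w)*1e3).round(1))
```

```text
brass 325 420 443 29 47
[0.554, 0.0305] 0.039 pred pin px [432.1  29.4] [420.9  17.1] [443.2  41.6]
[0.554, 0.0305] 0.03 pred pin px [424.1  35. ] [410.2  19.8] [437.9  50.1]
[0.5575, 0.0305] 0.039 pred pin px [440.7  28.8] [429.6  16.5] [451.8  41. ]
[0.5575, 0.0305] 0.03 pred pin px [432.2  34.4] [418.4  19.2] [446.   49.5]
dFR [ 0.4082 -0.1444] [-129.1 -187.5]
dBR [ 0.6647 -0.1694] [ 128.6 -188.9]
dotF [ 0.4196 -0.1358] [-118.6 -178. ]
dotB [ 0.6559 -0.1572] [ 118.6 -177.6]
bFR [ 0.4503 -0.1192] [ -89.6 -158.6]
bBR [ 0.6319 -0.1376] [  93.  -160.3]
hole top [ 0.5924 -0.0512] [ 45.7 -77.9]
```

The deck reads centred in the stand frame, so the estimate is good. The holes are about 8 mm short in y, +1 mm in x, and the yaw is about -0.009 rad, which the two-finger push will take out. I push on slowly.

```bash
python3 -m crank '[{"gripper":85,"travel":[2,0,0],"twist":[0,0,0.006]},{"gripper":85,"travel":[1.5,0,0],"twist":[0,0,0]},{"gripper":85,"travel":[1.5,0,0],"twist":[0,0,0]},{"gripper":85,"travel":[1.5,0,0],"twist":[0,0,0]},{"gripper":85,"travel":[1.5,0,0],"twist":[0,0,0]},{"gripper":85,"travel":[0,0,0],"twist":[0,0,0]}]'
cat > w.py <<'E'
from h import *
# right edge line (bottom boundary of green) and right hole rim in the wrist view, stand mm
c=bot.calibration('wrist');S=np.load('S.npy');im=bot.camera('wrist')[:,:,::-1].copy()
import sys;cv2.imwrite('pics/%s.png'%sys.argv[1],im)
inv=lambda P:((np.r_[P,0]-[S[0],S[1],0])@R.from_euler('z',S[2]).as_matrix())[:2]*1e3
h=cv2.cvtColor(im,cv2.COLOR_BGR2HSV);g=cv2.inRange(h,(45,90,40),(75,255,255))
for zf,zb in((.042,.051),(.042,.042)):
    P=[]
    for x in list(range(150,195,5))+list(range(250,400,10))+list(range(450,500,5)):
        y=np.nonzero(g[:300,x])[0].max()+.5;P.append(inv(back(c,np.array([x,y]),zf+(zb-zf)*(x-130)/395)))
    P=np.array(P);k=np.polyfit(P[:,0],P[:,1],1);print('edge y at x=0 %.1f yaw %.4f'%(k[1],-k[0]*-1))
cs,_=cv2.findContours(255-g,cv2.RETR_LIST,cv2.CHAIN_APPROX_NONE)
for q in cs:
    x,y,w,hh=cv2.boundingRect(q)
    if 30<w<75 and 30<hh<75 and y<150:
        e=cv2.fitEllipse(q)[0];print('rim',np.round(e,1),[inv(back(c,np.array(e),z)).round(1).tolist() for z in(.0497,.042)])
b=cv2.inRange(h,(8,90,60),(32,255,255));b[:,:350]=0;b[120:]=0;b[:,500:]=0
ys,xs=np.nonzero(b)
if len(xs): print('brass',len(xs),xs.min(),xs.max(),ys.min(),ys.max())
E
python3 w.py w5
```

```text
time: 13.45
ee_pos: [0.5395, -0.1345, 0.0213]
tcp_rot: [-180.0, -0.2, 84.7]
wrist_force: [0.2, -1.2, -1.8]
opening: 0.0851
grasp_force: 0.8
edge y at x=0 -155.9 yaw -0.0091
edge y at x=0 -158.2 yaw -0.0350
rim [434.4  61.2] [[43.4, -76.0], [46.3, -74.8]]
brass 472 417 441 41 65
```

```bash
python3 -m crank '[{"gripper":85,"travel":[1,0,0],"twist":[0,0,0]},{"gripper":85,"travel":[1,0,0],"twist":[0,0,0]},{"gripper":85,"travel":[1,0,0],"twist":[0,0,0]},{"gripper":85,"travel":[1,0,0],"twist":[0,0,0]},{"gripper":85,"travel":[0,0,0],"twist":[0,0,0]}]'
python3 w.py w6
```

```text
time: 14.12
ee_pos: [0.5398, -0.1307, 0.0215]
tcp_rot: [-180.0, -0.2, 84.7]
wrist_force: [-0.7, -3.2, 1.4]
opening: 0.0851
grasp_force: 1.4
edge y at x=0 -148.7 yaw 0.0342
edge y at x=0 -150.9 yaw 0.0096
rim [428.   62.3] [[41.0, -72.6], [43.8, -71.4]]
brass 715 413 440 43 75
```

View pics/w6.png

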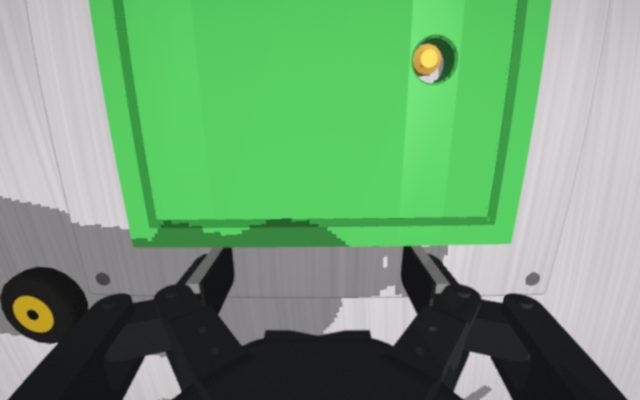

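The right side now sits lower and the right hole's bore is full of pin, at (430,60), so the right hole has probably dropped. I back off, rise and check the left hole.

```bash
python3 -m crank '[{"gripper":85,"travel":[-8,0,0],"twist":[0,0,0]},{"gripper":85,"travel":[-10,0,-40],"twist":[0,0,0]},{"gripper":85,"travel":[0,0,-50],"twist":[0,0,0]},{"gripper":85,"travel":[40,0,-40],"twist":[0,0,0]},{"gripper":85,"travel":[40,0,0],"twist":[0,0,0]},{"gripper":85,"travel":[0,0,0],"twist":[0,0,0]},{"gripper":85,"travel":[0,0,0],"twist":[0,0,0]}]'
python3 - <<'E'
from h import *
c=bot.calibration('wrist');np.save('w7.npy',c,allow_pickle=True);im=bot.camera('wrist')[:,:,::-1].copy();S=np.load('S.npy')
cv2.imwrite('pics/w7.png',im)
print(proj(c,st(S,np.array([[.045,.07,.042],[.045,-.07,.042],[.045,.07,.03],[.045,-.07,.03]]))).round(1))
s=bot.camera('side')[:,:,::-1];cv2.imwrite('pics/s7.png',s)
a=cv2.resize(s[140:260,265:385],None,fx=5,fy=5,interpolation=cv2.INTER_CUBIC)
cv2.imwrite('pics/c7.png',np.hstack([a[:400],np.zeros((400,1,3),'uint8')]))
E
```

```text
time: 15.05
ee_pos: [0.5455, -0.0696, 0.1514]
tcp_rot: [-179.9, -0.2, 84.7]
wrist_force: [0.9, -0.6, -0.2]
opening: 0.0851
grasp_force: 0.0
[[376.1 -20.7]
 [368.5 159.7]
 [373.2 -14.3]
 [366.3 157.6]]
```

View pics/w7.png

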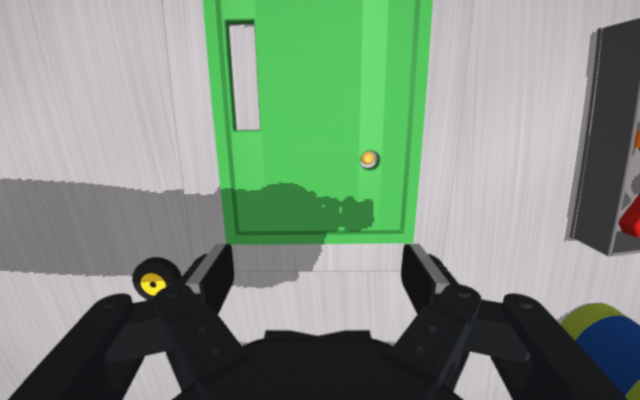

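This view shows the right hole at (369,159) filled by its pin; the seated prediction is (368.5,159.7), so the right hole is on. The left hole is out of frame. My ten pictures are used up, so I measure numerically from here.

```bash
python3 -m crank '[{"gripper":85,"travel":[45,0,-30],"twist":[0,0,0]},{"gripper":85,"travel":[45,0,-30],"twist":[0,0,0]},{"gripper":85,"travel":[0,0,0],"twist":[0,0,0]},{"gripper":85,"travel":[0,0,0],"twist":[0,0,0]}]'
cat > b.py <<'E'
from h import *
c=bot.calibration('wrist');im=bot.camera('wrist')[:,:,::-1].copy();S=np.load('S.npy')
inv=lambda P:((np.r_[P,0]-[S[0],S[1],0])@R.from_euler('z',S[2]).as_matrix())[:2]*1e3
h=cv2.cvtColor(im,cv2.COLOR_BGR2HSV);g=cv2.inRange(h,(45,80,30),(80,255,255));b=cv2.inRange(h,(8,90,60),(32,255,255))
print('pred z42',proj(c,st(S,np.array([[.045,.07,.042],[.045,-.07,.042]]))).round(1).tolist(),'pin top',proj(c,st(S,np.array([[.045,.07,.039],[.045,-.07,.039]]))).round(1).tolist())
cs,_=cv2.findContours(255-g,cv2.RETR_LIST,cv2.CHAIN_APPROX_NONE)
for q in cs:
    x,y,w,hh=cv2.boundingRect(q)
    if 10<w<50 and 10<hh<50 and .6<w/hh<1.6 and cv2.contourArea(q)>.6*w*hh and g[max(y-3,0),x+w//2] and g[min(y+hh+3,399),x+w//2]:
        e=cv2.fitEllipse(q)[0];bb=b[y:y+hh,x:x+w];ys,xs=np.nonzero(bb)
        print('hole',np.round(e,1),w,hh,'stn z42/z51',inv(back(c,np.array(e),.042)).round(1),inv(back(c,np.array(e),.051)).round(1),'brass',len(xs),(xs.mean()+x,ys.mean()+y) if len(xs) else '')
# outline lines of board in stand frame at z=.042: left and right image sides (front/back edges)
F=[];B=[]
for r in range(20,200,6):
    k=np.nonzero(g[r])[0]
    if len(k)>50: F.append(inv(back(c,np.array([k.min()-.5,r]),.042)));B.append(inv(back(c,np.array([k.max()+.5,r]),.042)))
for n,P in(('front',F),('back',B)):
    P=np.array(P);k=np.polyfit(P[:,1],P[:,0],1);r=P[:,0]-np.polyval(k,P[:,1]);print(n,'x at y=0 %.1f yaw %.4f rms %.2f'%(k[1],-k[0],r.std()),P[[0,-1]].round(0).tolist())
E
python3 b.py
```

```text
time: 15.65
ee_pos: [0.5538, 0.0192, 0.2112]
tcp_rot: [-179.9, -0.2, 84.7]
wrist_force: [-0.5, -1.1, -1.2]
opening: 0.0851
grasp_force: 0.0
pred z42 [[360.9, 101.6], [356.1, 227.5]] pin top [[360.5, 101.7], [355.7, 226.5]]
hole [356.1 226. ] 13 11 stn z42/z51 [ 45.  -68.1] [ 43.7 -64.4] brass 62 (np.float64(355.241935483871), np.float64(225.3709677419355))
hole [359.8 102.4] 15 16 stn z42/z51 [43.9 69.2] [42.6 68.9] brass 110 (np.float64(359.95454545454544), np.float64(100.67272727272727))
front x at y=0 -89.5 yaw 0.0093 rms 0.28 [[-91.0, 148.0], [-89.0, -29.0]]
back x at y=0 174.2 yaw 0.6719 rms 88.02 [[89.0, 147.0], [90.0, -29.0]]
```

The left hole reads (43.9, 69.2) mm with its pin centred in it, against (45, 70) for the pin, and the outline reads flat. I back clear to confirm seating from the fixed cameras.

```bash
python3 -m crank '[{"gripper":85,"travel":[-20,0,-30],"twist":[0,0,0]},{"gripper":85,"travel":[-50,40,-10],"twist":[0,0,0]},{"gripper":85,"travel":[-50,-40,0],"twist":[0,0,0]},{"gripper":85,"travel":[-50,-50,0],"twist":[0,0,0]},{"gripper":85,"travel":[-50,-50,0],"twist":[0,0,0]},{"gripper":85,"travel":[-50,-50,0],"twist":[0,0,0]},{"gripper":85,"travel":[-50,-50,0],"twist":[0,0,0]},{"gripper":85,"travel":[-40,-50,0],"twist":[0,0,0]},{"gripper":85,"travel":[0,0,0],"twist":[0,0,0]}]'
cat > v.py <<'E'
from h import *
S=np.load('S.npy');Q={}
def corners(im,roi):
    h=cv2.cvtColor(im,cv2.COLOR_RGB2HSV);m=cv2.inRange(h,(45,80,30),(80,255,255));k=np.zeros_like(m);k[roi[1]:roi[3],roi[0]:roi[2]]=1;m*=k
    n,l,s,_=cv2.connectedComponentsWithStats(m);m=(l==1+np.argmax(s[1:,4])).astype('uint8')
    return m
ct,cs=bot.calibration('top'),bot.calibration('side')
mt=corners(bot.camera('top'),(215,115,400,250));ms=corners(bot.camera('side'),(265,135,395,265))
def sil(c,p):
    P=np.vstack([BC[:4],BC[:4]-[0,0,.012]]);q=proj(c,bd(p,P));hu=cv2.convexHull((q*16).round().astype(np.int32))
    m=np.zeros((400,640),'uint8');cv2.fillConvexPoly(m,hu,1,cv2.LINE_8,4)
    # fill slot/holes by hull comparison
    return m
def fill(m):
    q,_=cv2.findContours(m,cv2.RETR_EXTERNAL,cv2.CHAIN_APPROX_NONE);o=np.zeros_like(m);cv2.drawContours(o,[cv2.convexHull(max(q,key=cv2.contourArea))],-1,1,-1);return o
mt,ms=fill(mt),fill(ms);print('areas',mt.sum(),ms.sum())
def pose(pitch,roll): # stand-referenced: front edge on deck, pitch=back up
    x=st(S,np.array([[0,0,.03+.09*np.sin(pitch)+.15*abs(np.sin(roll))]]))[0];return np.r_[x,S[2],-pitch,roll]
for n,p in(('seated',pose(0,0)),('back up both',pose(.055,0)),('left up',pose(.03,.03))):
    print(n,'top diff',int((sil(ct,p)^mt).sum()),'side diff',int((sil(cs,p)^ms).sum()))
from scipy.optimize import minimize
f=lambda d:sum(float((cv2.GaussianBlur((sil(c,pose(0,0)+d*[1e-3,1e-3,1e-3,1e-2,1e-2,1e-2])^m).astype(np.float32),(1,1),0)).sum()) for c,m in((ct,mt),(cs,ms)))
r=minimize(f,np.zeros(6),method='Powell',bounds=[(-8,8)]*2+[(-2,12)]+[(-8,8)]*3);print('offset mm / 0.01rad',r.x.round(2),r.fun)
E
python3 v.py
```

```text
time: 16.82
ee_pos: [0.2943, -0.2932, 0.25]
tcp_rot: [-179.9, -0.2, 84.3]
wrist_force: [0.6, -0.6, 0.1]
opening: 0.0853
grasp_force: 0.0
areas 8373 5188
seated top diff 377 side diff 159
back up both top diff 504 side diff 257
left up top diff 533 side diff 324
offset mm / 0.01rad [ 1.39  0.58 -1.27  1.23  4.   -0.38] 393.0
```

The fixed cameras favour seated, but they are coarse. I take a two-position wrist stereo of the left hole's rim height, with the right hole's bore for comparison.

```bash
python3 -m crank '[{"gripper":85,"travel":[47,26,0],"twist":[0,0,0]},{"gripper":85,"travel":[47,26,0],"twist":[0,0,0]},{"gripper":85,"travel":[47,26,0],"twist":[0,0,0]},{"gripper":85,"travel":[47,26,0],"twist":[0,0,0]},{"gripper":85,"travel":[47,26,0],"twist":[0,0,0]},{"gripper":85,"travel":[47,26,0],"twist":[0,0,0]},{"gripper":85,"travel":[47,26,0],"twist":[0,0,0]},{"gripper":85,"travel":[47,26,0],"twist":[0,0,0]},{"gripper":85,"travel":[0,0,45],"twist":[0,0,0]},{"gripper":85,"travel":[0,0,45],"twist":[0,0,0]},{"gripper":85,"travel":[0,0,0],"twist":[0,0,0]},{"gripper":85,"travel":[0,0,0],"twist":[0,0,0]}]'
cat > s.py <<'E'
from h import *
import sys
c=bot.calibration('wrist');im=bot.camera('wrist')[:,:,::-1].copy();cv2.imwrite('pics/%s.png'%sys.argv[1],im);np.save(sys.argv[1]+'.npy',c,allow_pickle=True)
E
python3 s.py A; python3 b.py
python3 -m crank '[{"gripper":85,"travel":[0,40,0],"twist":[0,0,0]},{"gripper":85,"travel":[0,40,0],"twist":[0,0,0]},{"gripper":85,"travel":[0,0,0],"twist":[0,0,0]},{"gripper":85,"travel":[0,0,0],"twist":[0,0,0]}]'; python3 s.py B; python3 b.py
```

```text
time: 18.42
ee_pos: [0.5403, 0.0656, 0.1634]
tcp_rot: [180.0, -0.2, 84.8]
wrist_force: [0.4, -0.3, 0.7]
opening: 0.0849
grasp_force: 0.0
pred z42 [[384.7, 151.1], [375.8, 284.1]] pin top [[384.0, 150.7], [375.2, 282.5]]
hole [383.  150.9] 17 17 stn z42/z51 [43.4 70.2] [41.3 71.4] brass 141 (np.float64(383.3829787234043), np.float64(149.04964539007094))
front x at y=0 -89.3 yaw 0.0112 rms 0.24 [[-91.0, 146.0], [-89.0, 29.0]]
back x at y=0 190.5 yaw 0.9073 rms 54.79 [[89.0, 147.0], [316.0, 29.0]]
time: 19.02
ee_pos: [0.6197, 0.0574, 0.1628]
tcp_rot: [180.0, -0.2, 84.7]
wrist_force: [-0.9, -0.6, -0.4]
opening: 0.0845
grasp_force: 0.0
pred z42 [[298.6, 150.4], [301.1, 284.3]] pin top [[298.8, 149.9], [301.3, 282.7]]
hole [298.6 149.9] 18 17 stn z42/z51 [44.9 70.4] [45.5 71.5] brass 127 (np.float64(298.90551181102364), np.float64(148.10236220472441))
front x at y=0 -89.1 yaw 0.0128 rms 0.28 [[-91.0, 147.0], [-90.0, 29.0]]
back x at y=0 242.6 yaw 1.3806 rms 63.77 [[88.0, 145.0], [341.0, 29.0]]
```

Run:
```python
from h import *
S=np.load('S.npy');inv=lambda P:((np.r_[P,0]-[S[0],S[1],0])@R.from_euler('z',S[2]).as_matrix())[:2]*1e3
for z in(.039,.042,.045,.051):
    o=[]
    for n in'AB':
        im=cv2.imread(f'pics/{n}.png');c=np.load(n+'.npy',allow_pickle=True).item()
        h=cv2.cvtColor(im,cv2.COLOR_BGR2HSV);g=cv2.inRange(h,(45,80,30),(80,255,255))
        N,l,s,_=cv2.connectedComponentsWithStats(g);g=l==1+np.argmax(s[1:,4])
        F=[];B=[]
        for r in range(10,210,4):
            k=np.nonzero(g[r])[0]
            if len(k)<100: continue
            for L,u in((F,k.min()-.5),(B,k.max()+.5)): L.append(inv(back(c,np.array([u,r]),z)))
        for P in(F,B):
            P=np.array(P);P=P[(P[:,1]<140)&(P[:,1]>50)];P=P[abs(P[:,0]-np.median(P[:,0]))<4];k=np.polyfit(P[:,1],P[:,0],1);o+=[np.polyval(k,95).round(2),(-k[0]).round(4),len(P)]
    print(z,'A front,back',o[:6],'B',o[6:])
```

```text
0.039 A front,back [np.float64(-91.0), np.float64(0.0094), 25, np.float64(90.75), np.float64(0.0086), 25] B [np.float64(-92.27), np.float64(0.0105), 25, np.float64(89.25), np.float64(0.0101), 26]
0.042 A front,back [np.float64(-90.17), np.float64(0.0085), 26, np.float64(89.53), np.float64(0.0086), 25] B [np.float64(-90.53), np.float64(0.0105), 25, np.float64(88.94), np.float64(0.0101), 26]
0.045 A front,back [np.float64(-89.34), np.float64(0.0085), 26, np.float64(88.32), np.float64(0.0086), 25] B [np.float64(-88.79), np.float64(0.0105), 25, np.float64(88.64), np.float64(0.0101), 26]
0.051 A front,back [np.float64(-87.69), np.float64(0.0094), 27, np.float64(85.89), np.float64(0.008), 27] B [np.float64(-85.32), np.float64(0.0111), 27, np.float64(88.03), np.float64(0.0101), 26]
```

With front and back edges triangulated, both give the same height: 43.2 and 43.9 mm where 42 mm is seated, within noise. The width is 180 mm, so the board is flat with both holes over their pins, and the gripper is clear.

```bash
python3 -c "
from workcell import bot
print(bot.job_done())"
```

```text
the job is handed in; nothing more can be done
None
```

I pushed the board across the stand from its right edge, and my measurements show both holes over their pins and the board lying flat. The gripper was clear, I saw no sign of contact with the other things (not re-measured), and I handed the job in at about 19 s; the hand-in gave no verdict.

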